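# Clamp a stone dental model: screw snug, fold the lever

## Task

Clamp the stone dental model that lies in the bench clamp: turn the clamp screw clockwise by its raised red lever until the pressure pad is snug on the model, but do not overtighten it, for the stone is brittle. Then fold the lever down flat, so that the model stays firmly clamped, and let go.

Things in the scene. Friction and masses are not known exactly. Their poses are not given: they have to be found in the camera images.
- clamp: Bench clamp fixed to the worktop: grey base plate 124 x 150 mm, 14 mm high, two steel posts (16 mm) 124 mm apart and a grey bridge over them (top at 106 mm, brass boss to 115 mm) with a vertical screw through its middle. Origin: middle of its underside, on the screw's axis; z up, y along the bridge. A tall dome mixer stands near-right, a furnace far-left.
- model: Loose white stone model of one jaw, 60 x 71 x 30 mm high, lying on the base plate (14 mm up) under the pad, between three low stops. It weighs about 0.3 kg. Origin: centre of its underside.
- pad: Round black pressure pad, 48 mm across, at the screw's lower end; it turns with the screw. Origin: centre of its lower face, 30 mm above the model's underside when it just touches the teeth. From that touch about 0.3 to 0.6 rad more makes it snug; 1 rad more is too much.
- head_pivot (a point): Point on the screw's axis at the lever's hinge pin, in the dark 28 mm head above the bridge. The screw turns clockwise seen from above to go down, 2 mm per rad; this point, pad and lever go down with it. It starts 6 to 11.5 rad from touch. Free, it takes about 0.14 N m and stays where left; from touch the torque climbs about 0.08 N m each 0.1 rad. 0.35 to 0.5 N m is snug, 0.65 too much.
- lever_tip (a point): Outer end of the red lever, 92 mm from head_pivot; the lever is a straight bar 13 mm wide (16 at the end) and 9 mm thick that points radially out from the screw's axis, rising from it at the lever's angle. Its direction round the axis can be any at the start.
- lever (a joint): Lever angle above level, rad: 0.72 to 0.9 (raised) at the start, 0 = folded flat, its stop. A stiff hinge: stays where left, folding takes about 0.25 to 0.4 N m. The bar's middle line passes 1 mm over the pin. Folding works a cam that presses the pad 1.1 mm per rad further down; snug must come first.
Not all that is in view belongs to the job. What is shaped like the model but blue or green is not meant.

How it is judged:
By the outcome, as a careful person would: the job done as asked, in the order asked, and still so for the second after the job is handed in, with the robot touching nothing.
It also fails if it takes over 61 s, if anything falls off the work surface, if the arm or the gripper's body presses on something with over 40 N, if the wrist force passes 120 N, or if a joint passes its speed limit or range.

## Robot

A 6-joint arm with a two-finger parallel gripper is mounted at the origin on a cart in front of the work surface, level with it; the furniture and walls round the work are solid. World frame = base frame: x ahead of the robot, y to its left, z up, the work surface at z = 0. Lengths are in m, angles in rad, forces in N, time in s.
With the tool pointing down it reaches from about 0.325 to 0.925 m from the base axis. Payload 3.1 kg.
Tool frame: the origin (TCP) lies between the finger pads; the fingertips stand ahead of it and the grasp point (between the pads) lies 5 mm behind it (robot.tip_reach is the z of the fingertips in the tool frame, in m); z points along the fingers, y is the line along which they close (so a half turn about z gives the same grasp; the last joint's range is limited). The gripper opens to 85 mm and grips with 20 to 120 N. Pads are 22 mm wide; open, the fingers measure 114 mm over their backs; the gripper's body (76 mm by 85 mm) begins 54 mm behind the grasp point. The pads swing forward as they close: fully open they stand 13 mm farther back than shut.
Start: joints at [1.025, 0.217, 1.613, -0, 1.311, -0.112], TCP at [0.263, 0.567, 0.245] pointing down, gripper open.
Joint ranges: [-2.75, 2.75], [-0.78, 2.1], [0.31, 2.55], [-1.13, 4.27], [0.13, 2.63], [-2.58, 2.58]. Speed limits (rad/s): [2.79, 2.79, 3.14, 3.14, 3.14, 3.14].

## Interface

Orientations are given as a 3x3 rotation matrix whose columns are the frame's x, y, z axes.
In Python, from rig import readout, optics, order, robot gives the robot as it stands. The module is installed in compiled form; this text tells all that it offers.
- The arm moves only by the tool step_arm, never from a script. Its argument "rows" is a list of rows, each a list of 4 numbers: the shift along the tool's x, y, z in cm, then the turn about the tool's z in rad. A call has 1 to 20 rows; each row shifts and turns the commanded pose from where the row before left it, along the tool's axes as they then stand; what a row does not reach is not made up. A row lasts 1/10 s, in which the tool goes at most 50 mm and 8.59 degrees, less where a joint would pass 70% of its speed; a pose out of reach is approached as far as the arm can. A call is refused whole if a number of a shift passes 5 or a number of a turn 0.15, either way. A call with a gripper value outside its range is refused whole. "claw" is the closure, from 0 (fully open) to 1 (shut), set as the call begins (left out, the last holds). The fingers move at their own pace and stop on an object; "force" is the grip in N (left out, the last holds). Time passes only in rows, so rows that do not move let the fingers close. It gives the time, the measured TCP pose, the force, the opening and the grip force at its end, in the units of the state.
- readout.sense(): the state, without advancing time (a new reading comes with each control period).
- optics.capture(name): name is "scene" or "top" or "wrist"; returns a dict with "image" (480x640x3 uint8, red, green, blue), "range_z" (480x640 float32, m along the optical axis (not along the pixel's ray), 0 where there is no reading), "mtx" (3x3 intrinsics, pixels), "dist" ([k1, k2, p1, p2, k3] as OpenCV has them; the pictures are not rectified), "R" (3x3) and "t" (3): a world point X has camera coordinates R X + t. Camera axes: x right, y down, z forward; pixel columns grow to the right and rows downward; lengths in m; the calibration is good to about 2 mm. A picture is of the moment at which its call begins.
- order.hand_in(): hands the job in; it is judged then, once.
The state is a dict: "t": time; "qpos": joint angles; "joint_velocities": joint speeds; "joint_torque": joint torques, N m; "tcp_pos": TCP position; "eef_rot": TCP orientation; "force": force on the tool from outside, world axes, zero at the start; "wrist_torque": the same for the moment, N m; "opening": finger opening in m; "finger_force": force on a finger pad.
Only numpy, scipy, OpenCV 4.12 (cv2) and the standard library are available. Lean on these libraries where they do the work, as an engineer would, in place of code of your own. Each camera call takes 0.05 s, during which the arm holds its last target. There are 200 camera calls.

## Working session

There is one attempt and no reset: what is moved stays moved. The work goes in short steps, Python scripts to look and compute and a tool call to move; the robot and the scene stay as the last step left them, time stands still between calls to the robot, and variables do not carry over. Pictures are saved under pics/ and viewed, at most 10 in all, crops included, and the job is handed in when it is done.

Besides the shell and the picture viewer there is one more tool, called after ">>>" as name(argument=value, ...), one argument or row to a line, values as JSON. step_arm: Moves the arm, as the interface text tells. Its arguments: {"type":"object","properties":{"rows":{"type":"array","items":{"type":"array","items":{"type":"number"}}},"claw":{"type":"number"},"force":{"type":"number"}},"required":["rows"]}

```bash
mkdir -p pics; cat > h.py <<'E'
import numpy as np, cv2
from rig import readout, optics, order, robot
def cap(n):
    c=optics.capture(n); c['dist']=np.array(c['dist'],float); c['mtx']=np.array(c['mtx']);c['R']=np.array(c['R']);c['t']=np.array(c['t']);return c
def pts(c,mask):
    v,u=np.nonzero(mask&(c['range_z']>0)); z=c['range_z'][v,u]
    p=cv2.undistortPoints(np.stack([u,v],1).astype(float)[:,None],c['mtx'],c['dist'])[:,0]
    X=np.c_[p*z[:,None],z]; return (X-c['t'].ravel())@c['R']
def proj(c,P):
    return cv2.projectPoints(np.atleast_2d(P).astype(float),cv2.Rodrigues(c['R'])[0],c['t'].astype(float),c['mtx'],c['dist'])[0][:,0]
def red(c):
    h=cv2.cvtColor(c['image'],cv2.COLOR_RGB2HSV); return ((h[...,0]<8)|(h[...,0]>172))&(h[...,1]>150)&(h[...,2]>60)
E
python3 - <<'E'
from h import *
print(readout.sense(), robot.tip_reach)
ims=[]
for n in ("scene","top"):
    c=cap(n); cv2.imwrite(f"pics/{n}0.png",c['image'][...,::-1])
    m=red(c).astype(np.uint8)
    k,l,s,ce=cv2.connectedComponentsWithStats(m)
    print(n,"cam",-c['R'].T@c['t'])
    for i in range(1,k):
        if s[i,4]>30:
            P=pts(c,l==i); print(s[i],P.min(0).round(3),P.max(0).round(3))
E
```

```text
{'t': 0.0, 'qpos': array([ 1.02478259e+00,  2.17761160e-01,  1.61495039e+00, -1.29846374e-05,
        1.31130055e+00, -1.12212642e-01]), 'joint_velocities': array([ 2.10285328e-03,  2.24086726e-04,  7.73046280e-05,  1.15178459e-03,
       -1.24371345e-03,  1.17730129e-03]), 'joint_torque': array([-4.09109180e-04, -3.96848345e+01, -3.03849506e+01, -2.01427611e-04,
        9.60874400e-03,  1.11875362e-06]), 'tcp_pos': array([0.26227826, 0.56643244, 0.2439554 ]), 'eef_rot': array([[-9.07375866e-01,  4.20318316e-01, -1.24565620e-03],
       [ 4.20320082e-01,  9.07373532e-01, -2.07417881e-03],
       [ 2.58460119e-04, -2.40563411e-03, -9.99997073e-01]]), 'force': array([ 0.05080267, -0.39084634, -0.42582246]), 'wrist_torque': array([-0.02433877, -0.02976442,  0.05001024]), 'finger_force': 0.0, 'opening': 0.08552274497753584} 0.014
scene cam [0.64068294 0.82036148 0.51049701]
[578  86  20   4  45] [-0.076  0.035  0.349] [-0.039  0.056  0.353]
[287 170  30  33 165] [0.488 0.02  0.163] [0.544 0.05  0.231]
[406 463  56  17 733] [0.444 0.543 0.061] [0.502 0.578 0.079]
[546 464  22  16 137] [0.356 0.596 0.072] [0.37  0.617 0.105]
[572 472   7   8  32] [0.349 0.612 0.099] [0.357 0.619 0.105]
top cam [0.37057993 0.10633194 0.96946321]
[337 217  17  26 164] [0.489 0.014 0.169] [0.544 0.047 0.232]
[504 227  39  15 211] [ 0.528 -0.415  0.008] [ 0.56  -0.329  0.02 ]
[ 44 243  32  32 769] [0.447 0.547 0.06 ] [0.508 0.608 0.082]
[ 18 322  21   7  63] [0.345 0.603 0.071] [0.356 0.623 0.107]
```

View pics/scene0.png

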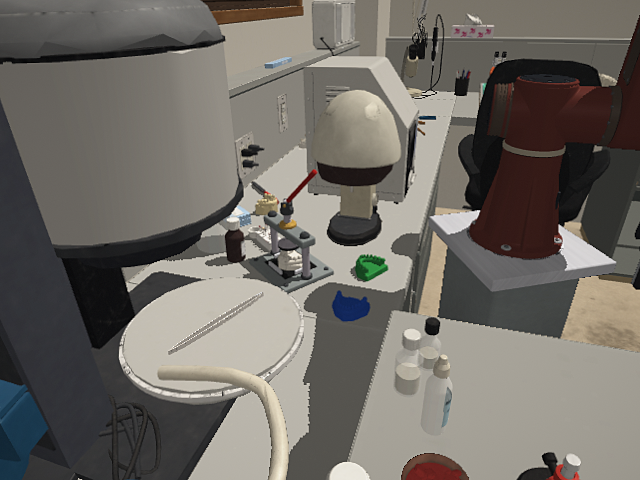

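View pics/top0.png

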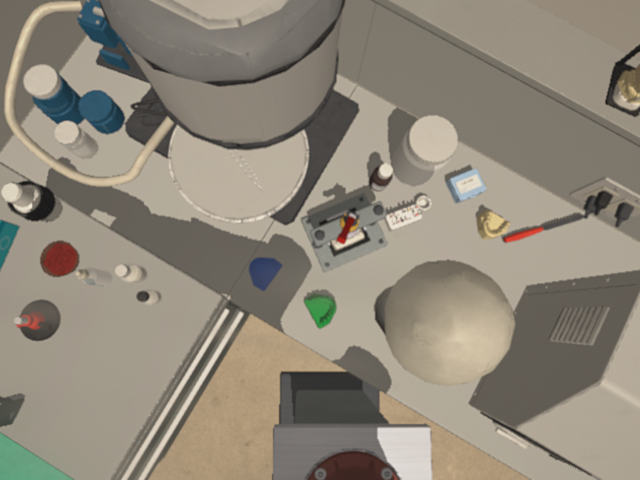

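The scene view shows the clamp with its red lever at about (287–317, 170–203). The top view shows the lever at about (337–354, 217–243), with the clamp around (345, 230) and the dome mixer at (450, 320). Next I'll fit the lever line and check the dome's height.

```bash
python3 - <<'E'
from h import *
A=[]
for n,b in (("scene",(287,170,30,33)),("top",(337,217,17,26))):
    c=cap(n); m=red(c); k=np.zeros_like(m); k[b[1]:b[1]+b[3],b[0]:b[0]+b[2]]=1
    P=pts(c,m&k); 
    mu=P.mean(0); d=np.linalg.svd(P-mu)[2][0]; d*=np.sign(d[2]); s=(P-mu)@d
    print(n,len(P),"mu",mu.round(4),"dir",d.round(3),"elev",np.arcsin(d[2]).round(3),"az",np.arctan2(d[1],d[0]).round(3),"ends",(mu+d*np.percentile(s,1)).round(4),(mu+d*np.percentile(s,99)).round(4))
    print(" tip centre est; pivot=tip-92mm*d:",(mu+d*s.max()-.092*d).round(4))
    # everything near
    Q=pts(c,np.ones_like(m)); 
    for z0,z1 in ((.10,.109),(.111,.118),(.120,.16),(.006,.0165)):
        q=Q[(Q[:,2]>z0)&(Q[:,2]<z1)&(abs(Q[:,0]-.52)<.12)&(abs(Q[:,1]-.04)<.12)]
        if len(q)>5:
            r=cv2.minAreaRect((q[:,:2]*1000).astype(np.float32)); print("  z",z0,len(q),r, q[:,2].mean().round(4))
    D=Q[(Q[:,2]>.1)&(Q[:,0]>.2)&(Q[:,0]<.48)&(Q[:,1]<-0.0)&(Q[:,1]>-.25)]
    print(" dome",D.min(0).round(3),D.max(0).round(3))
E
```

```text
scene 162 mu [0.5163 0.0351 0.1988] dir [-0.593  0.289  0.752] elev 0.851 az 2.688 ends [0.5435 0.0218 0.1643] [0.4926 0.0466 0.2288]
 tip centre est; pivot=tip-92mm*d: [0.5463 0.0205 0.1608]
  z 0.1 465 ((544.8548583984375, 17.09954071044922), (35.33420944213867, 151.7198486328125), 24.07696533203125) 0.1059
  z 0.111 191 ((545.7203369140625, 16.52570343017578), (31.693817138671875, 139.11473083496094), 30.81253433227539) 0.1147
  z 0.12 239 ((483.7424621582031, -25.58509063720703), (176.85809326171875, 33.77145767211914), 31.214815139770508) 0.1455
  z 0.006 1517 ((519.152099609375, 40.34088897705078), (238.63893127441406, 239.5017852783203), 0.13297785818576813) 0.0129
 dome [ 0.2  -0.25  0.1 ] [ 0.463 -0.029  0.338]
top 164 mu [0.514  0.0307 0.2055] dir [-0.607  0.296  0.738] elev 0.83 az 2.689 ends [0.5424 0.0169 0.1711] [0.4929 0.041  0.2312]
 tip centre est; pivot=tip-92mm*d: [0.5485 0.014  0.1637]
  z 0.1 838 ((547.5062866210938, 14.368431091308594), (34.50767135620117, 151.7878875732422), 23.6570987701416) 0.1059
  z 0.111 208 ((546.6182250976562, 13.935928344726562), (31.573978424072266, 142.3251190185547), 18.012094497680664) 0.114
  z 0.12 65 ((548.3597412109375, 13.721214294433594), (27.041353225708008, 24.472970962524414), 67.97789764404297) 0.1514
  z 0.006 2877 ((520.3992309570312, 40.031463623046875), (239.468994140625, 239.86642456054688), 89.79637908935547) 0.0127
 dome [ 0.2  -0.25  0.1 ] [ 0.463 -0.033  0.34 ]
```

```bash
python3 - <<'E'
from h import *
ax=np.array([.5465,.0155])
for n in ("top","scene"):
    c=cap(n); Q=pts(c,np.ones((480,640),bool))
    D=Q[(Q[:,2]>.1)&(Q[:,0]>.2)&(Q[:,0]<.48)&(Q[:,1]<0.02)&(Q[:,1]>-.3)&(np.hypot(*(Q[:,:2]-ax).T)>.075)]
    for z in np.arange(.1,.36,.03):
        q=D[abs(D[:,2]-z)<.015]
        if len(q)>5:
            d=q[:,:2]-ax; r=np.hypot(*d.T); i=r.argmin(); print(n,z.round(2),len(q),"min r",r[i].round(3),q[i].round(3),"az",np.arctan2(d[i,1],d[i,0]).round(2))
    T=Q[(Q[:,2]>.17)&(np.hypot(*(Q[:,:2]-ax).T)<.2)]
    # azimuth profile of min radius of tall things
    d=T[:,:2]-ax; r=np.hypot(*d.T); a=np.arctan2(d[:,1],d[:,0])
    for k in np.arange(-3.14,3.14,.52):
        s=(a>=k)&(a<k+.52)
        if s.sum()>3: print("  az",k.round(2),s.sum(),"min r",np.percentile(r[s],2).round(3),"z",T[s][r[s].argmin()].round(3), "max z",T[s][:,2].max().round(3))
    g=D[D[:,2]>.25]; (x,y),rad=cv2.minEnclosingCircle((g[:,:2]*1000).astype(np.float32)); print("dome circle",x,y,rad)
E
```

```text
top 0.1 254 min r 0.392 [ 0.312 -0.298  0.102] az -2.21
top 0.13 566 min r 0.391 [ 0.311 -0.297  0.14 ] az -2.22
top 0.16 631 min r 0.392 [ 0.314 -0.3    0.156] az -2.21
top 0.19 823 min r 0.136 [ 0.438 -0.066  0.202] az -2.5
top 0.22 1681 min r 0.136 [ 0.437 -0.064  0.217] az -2.51
top 0.25 2697 min r 0.139 [ 0.442 -0.075  0.235] az -2.43
top 0.28 3716 min r 0.149 [ 0.426 -0.072  0.265] az -2.51
top 0.31 6205 min r 0.164 [ 0.421 -0.091  0.297] az -2.44
top 0.34 3456 min r 0.196 [ 0.389 -0.101  0.326] az -2.5
  az -3.14 1442 min r 0.144 z [0.54  0.014 0.171] max z 0.317
  az -2.62 2442 min r 0.138 z [ 0.438 -0.066  0.202] max z 0.328
  az -2.1 42 min r 0.172 z [ 0.46  -0.133  0.231] max z 0.267
  az -0.02 2582 min r 0.159 z [0.681 0.087 0.278] max z 0.517
  az 0.5 8628 min r 0.152 z [0.669 0.099 0.271] max z 0.527
  az 1.02 1827 min r 0.177 z [0.635 0.161 0.274] max z 0.51
  az 2.06 32 min r 0.007 z [0.543 0.021 0.172] max z 0.229
  az 2.58 171 min r 0.01 z [0.542 0.017 0.172] max z 0.232
dome circle 312.23876953125 -181.18209838867188 163.08078002929688
scene 0.1 188 min r 0.241 [ 0
[... 238 characters left out ...]
5 -0.061  0.209] az -2.54
scene 0.25 1424 min r 0.138 [ 0.444 -0.077  0.235] az -2.4
scene 0.28 1396 min r 0.149 [ 0.434 -0.082  0.265] az -2.43
scene 0.31 1360 min r 0.165 [ 0.421 -0.092  0.296] az -2.44
scene 0.34 549 min r 0.198 [ 0.391 -0.107  0.326] az -2.47
  az -3.14 1890 min r 0.144 z [ 0.424 -0.053  0.206] max z 0.316
  az -2.62 1912 min r 0.138 z [ 0.435 -0.061  0.209] max z 0.327
  az -2.1 35 min r 0.17 z [ 0.461 -0.131  0.198] max z 0.253
  az 1.02 20 min r 0.174 z [0.635 0.163 0.278] max z 0.475
  az 2.06 89 min r 0.009 z [0.542 0.021 0.172] max z 0.228
  az 2.58 104 min r 0.017 z [0.534 0.023 0.174] max z 0.231
dome circle 308.5463562011719 -175.65016174316406 161.5349578857422
```

>>> step_arm(
  rows=[
    [-1,-1,-1.2,0],
    [-2,-1.5,-1.2,0],
    [-2.3,-2,-1.2,0],
    [-2.3,-2,-1.2,0],
    [-2.3,-2,-1,0],
    [-2.3,-2,0,0],
    [-2.3,-2,0,0],
    [-2.3,-2,0,0],
    [-2.3,-2,0,0],
    [-2.3,-2,0,0],
    [-2.3,-2,0,0],
    [-2.3,-2,0,0],
    [-2.3,-2,0,0],
    [-2.3,-2,0,0],
    [-2.3,-2,0,0],
    [-2.3,-2,0,0],
    [-2.3,-2,0,0],
    [-2.3,-2,0,0],
    [-2.3,-1.9,0,0],
    [-2.4,-1.4,0,0],
  ],
  claw=0.7,
)

```text
t: 2.3
tcp_pos: [0.5077, 0.0357, 0.3034]
eef_rot: [[-0.907, 0.421, 0.0], [0.421, 0.907, -0.0], [-0.0, -0.0, -1.0]]
force: [0.1, 0.6, -0.1]
opening: 0.0254
finger_force: 0.0
```

```bash
cat > st.py <<'E'
from h import *
AX=np.array([.5465,.0155])
def st():
    s=readout.sense(); R=s['eef_rot']; p=s['tcp_pos']
    d=AX-p[:2]; a=R.T@np.r_[d,0]
    r=np.r_[p[:2]-AX]; F=s['force']; tau=r[0]*F[1]-r[1]*F[0]
    print("t",round(s['t'],2),"p",p.round(4),"xaz",np.arctan2(R[1,0],R[0,0]).round(3),"zax",R[:,2].round(3),"axis in tool",a.round(4),"r",np.hypot(*d).round(4),"az",np.arctan2(-d[1],-d[0]).round(3),"F",F.round(2),"M",s['wrist_torque'].round(3),"tauF",tau.round(3),"j",s['qpos'].round(2),"open",round(s['opening'],4))
    return s
if __name__=="__main__": st()
E
python3 - <<'E'
from st import *
st()
c=cap("wrist"); im=c['image'].copy()
for z in (.162,.172):
    q=proj(c,[[*AX,z]])[0]; print(q); cv2.drawMarker(im,tuple(int(v) for v in q),(0,255,255),0,14,1)
cv2.imwrite("pics/w1.png",im[...,::-1])
P=pts(c,red(c)); print(len(P))
if len(P)>50:
    P=P[np.hypot(*(P[:,:2]-AX).T)<.1]; mu=P.mean(0); d=np.linalg.svd(P-mu,full_matrices=False)[2][0]; d*=np.sign(d[2]); s=(P-mu)@d
    print(mu,d,"az",np.arctan2(d[1],d[0]),"el",np.arcsin(d[2]),P[s.argmax()])
E
```

```text
t 2.3 p [0.5077 0.0357 0.3034] xaz 2.707 zax [ 0. -0. -1.] axis in tool [-0.0436 -0.002   0.    ] r 0.0437 az 2.662 F [ 0.07  0.62 -0.06] M [-0.002  0.05  -0.009] tauF -0.026 j [-0.07 -0.08  1.82 -0.    1.4  -1.2 ] open 0.0254
[313.83535237 283.31331265]
[313.73444379 287.86354714]
747
[0.52249885 0.02826921 0.19314229] [-0.5852222   0.32820346  0.74148328] az 2.6304814218941064 el 0.835278318489046 [0.49185619 0.04381975 0.22890062]
```

View pics/w1.png

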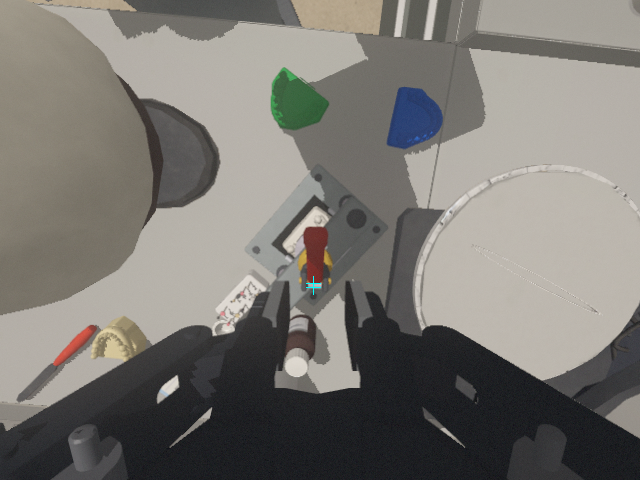

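The wrist view shows the red lever from (315, 230) to its hub at (313, 285), running between the fingers. The axis marker sits on the hub. Next I'll lower the fingers to straddle the lever.

>>> step_arm(
  rows=[
    [0,-0.2,2,0],
    [0,0,3,0],
    [0,0,3,0],
    [0,0,1.3,0],
    [0,0,0,0],
  ],
)

```text
t: 2.85
tcp_pos: [0.5049, 0.0355, 0.2079]
eef_rot: [[-0.907, 0.42, -0.005], [0.42, 0.907, 0.0], [0.005, -0.002, -1.0]]
force: [0.1, -1.0, -0.1]
opening: 0.0254
finger_force: 0.0
```

```bash
python3 st.py
```

```text
t 2.85 p [0.5049 0.0355 0.2079] xaz 2.708 zax [-0.005  0.    -1.   ] axis in tool [-0.0462 -0.0007 -0.0002] r 0.0462 az 2.694 F [ 0.06 -0.99 -0.12] M [ 0.002  0.008 -0.008] tauF 0.04 j [-0.07  0.    1.92  0.    1.22 -1.21] open 0.0254
```

>>> step_arm(
  rows=[
    [-0.02,0.32,0,0.07],
    [-0.045,0.64,0.03,0.14],
    [-0.045,0.64,0.03,0.14],
    [-0.045,0.64,0.03,0.14],
    [-0.045,0.64,0.03,0.14],
    [-0.045,0.64,0.03,0.14],
    [-0.045,0.64,0.03,0.14],
    [-0.045,0.64,0.03,0.14],
  ],
)

```text
t: 3.65
tcp_pos: [0.5452, 0.0612, 0.2101]
eef_rot: [[-0.082, 0.997, 0.001], [0.997, 0.082, -0.002], [-0.002, 0.001, -1.0]]
force: [-2.4, -1.9, -0.2]
opening: 0.0257
finger_force: 1.0
```

```bash
python3 st.py
```

```text
t 3.65 p [0.5452 0.0612 0.2101] xaz 1.653 zax [ 0.001 -0.002 -1.   ] axis in tool [-0.0457 -0.0024  0.0001] r 0.0458 az 1.6 F [-2.43 -1.88 -0.21] M [-0.304  0.241  0.036] tauF 0.113 j [-0.02  0.09  1.83 -0.    1.22 -0.1 ] open 0.0257
```

>>> step_arm(
  rows=[
    [-0.045,0.64,0.03,0.14],
    [-0.045,0.64,0.03,0.14],
    [-0.045,0.64,0.03,0.14],
    [-0.045,0.64,0.03,0.14],
    [-0.045,0.64,0.03,0.14],
    [-0.045,0.64,0.03,0.14],
    [-0.045,0.64,0.03,0.14],
    [-0.045,0.64,0.03,0.14],
    [-0.045,0.64,0.03,0.14],
    [-0.045,0.64,0.03,0.14],
    [-0.045,0.64,0.03,0.14],
    [-0.045,0.64,0.03,0.14],
    [-0.045,0.64,0.03,0.14],
    [-0.045,0.64,0.03,0.14],
    [-0.045,0.64,0.03,0.14],
    [-0.045,0.64,0.03,0.14],
    [0,0,0,0],
  ],
)

```text
t: 5.35
tcp_pos: [0.5878, -0.0094, 0.2054]
eef_rot: [[0.835, -0.55, 0.003], [-0.55, -0.835, 0.0], [0.003, -0.002, -1.0]]
force: [-0.9, 1.4, -0.3]
opening: 0.0252
finger_force: 0.3
```

```bash
python3 st.py
```

```text
t 5.35 p [ 0.5878 -0.0094  0.2054] xaz -0.582 zax [ 0.003  0.    -1.   ] axis in tool [-0.0482  0.0019 -0.0001] r 0.0482 az -0.542 F [-0.86  1.38 -0.3 ] M [ 0.044 -0.082  0.026] tauF 0.035 j [-0.14  0.17  1.74  0.    1.22  2.02] open 0.0252
```

>>> step_arm(
  rows=[
    [-0.045,0.64,0.03,0.14],
    [-0.045,0.64,0.03,0.14],
    [-0.045,0.64,0.03,0.14],
    [0,0,0,0],
    [0,-0.3,0,0],
    [0,0,-2.5,0],
    [0,0,-3,0],
    [0,0,0,-0.1496],
    [0,0,0,-0.1496],
    [0,0,0,-0.1496],
    [0,0,0,-0.1496],
    [0,0,0,-0.1496],
    [0,0,0,-0.1496],
    [0,0,0,-0.1496],
    [0,0,0,-0.1496],
    [0,0,0,-0.1496],
    [0,0,0,-0.1496],
  ],
)

```text
t: 7.05
tcp_pos: [0.5759, -0.0208, 0.2577]
eef_rot: [[0.876, 0.483, -0.0], [0.483, -0.876, -0.0], [-0.0, -0.0, -1.0]]
force: [0.1, -0.2, 0.6]
opening: 0.0256
finger_force: 0.0
```

>>> step_arm(
  rows=[
    [0,0,0,-0.1496],
    [0,0,0,-0.1496],
    [0,0,0,-0.1496],
    [0,0,0,-0.1496],
    [0,0,0,-0.1496],
    [0,0,0,-0.1496],
    [0,0,0,-0.1496],
    [0,0,0,-0.1496],
    [0,0,0,-0.1496],
    [0,0,0,-0.1496],
    [0,0,0,-0.1496],
    [0,0,0,0],
  ],
)

```text
t: 8.25
tcp_pos: [0.5759, -0.0208, 0.2577]
eef_rot: [[-0.541, 0.841, -0.0], [0.841, 0.541, -0.0], [0.0, -0.0, -1.0]]
force: [-0.7, 0.5, -0.4]
opening: 0.0259
finger_force: 0.0
```

```bash
python3 - <<'E'
from st import *
st()
for n in ("top","scene","wrist"):
    c=cap(n); P=pts(c,red(c)); P=P[(np.hypot(*(P[:,:2]-AX).T)<.1)&(P[:,2]>.13)]
    if len(P)>30:
        mu=P.mean(0); d=np.linalg.svd(P-mu,full_matrices=False)[2][0]; d*=np.sign(d[2]); s=(P-mu)@d
        print(n,len(P),mu.round(4),"az",np.arctan2(d[1],d[0]).round(3),"el",np.arcsin(d[2]).round(3),P[s.argmax()].round(3),P[s.argmin()].round(3))
E
```

```text
t 8.25 p [ 0.5759 -0.0208  0.2577] xaz 2.142 zax [-0. -0. -1.] axis in tool [ 0.0465 -0.0051  0.    ] r 0.0467 az -0.89 F [-0.67  0.54 -0.37] M [0.024 0.024 0.002] tauF -0.009 j [-0.16  0.1   1.72 -0.    1.32 -0.73] open 0.0259
top 113 [ 0.5394 -0.0339  0.4231] az -1.867 el 1.394 [ 0.483 -0.06   0.611] [0.552 0.016 0.157]
scene 275 [ 0.565  -0.0051  0.2425] az 2.846 el 1.528 [ 0.546 -0.006  0.513] [0.552 0.014 0.157]
wrist 1913 [ 0.572  -0.0143  0.2021] az -0.971 el 0.925 [ 0.538 -0.039  0.315] [0.55  0.017 0.158]
```

```bash
cat > lev.py <<'E'
from st import *
def lev(ns=("top","scene","wrist")):
  for n in ns:
    c=cap(n); P=pts(c,red(c)); P=P[(np.hypot(*(P[:,:2]-AX).T)<.095)&(P[:,2]>.12)&(P[:,2]<.238)]
    if len(P)>30:
        mu=np.median(P,0); P=P[np.linalg.norm(P-mu,axis=1)<.06]; mu=P.mean(0)
        d=np.linalg.svd(P-mu,full_matrices=False)[2][0]; s=(P-mu)@d
        if np.dot(d[:2],mu[:2]-AX)<0: d=-d; s=-s
        az=np.arctan2(d[1],d[0]); w=np.array([-np.sin(az),np.cos(az)])@(mu[:2]-AX)
        print(n,len(P),mu.round(4),"az",az.round(3),"axis offset mm",(w*1e3).round(1),"el",np.arcsin(d[2]).round(3),P[s.argmax()].round(4),P[s.argmin()].round(4),"rms",np.sqrt((((P-mu)-np.outer(s,d))**2).sum(1).mean()).round(4))
if __name__=="__main__": st(); lev()
E
python3 lev.py
```

```text
t 8.4 p [ 0.5758 -0.0209  0.2576] xaz 2.138 zax [-0. -0. -1.] axis in tool [ 0.0464 -0.0051  0.    ] r 0.0467 az -0.894 F [-0.66 -0.43  0.15] M [-0.006  0.06  -0.041] tauF -0.037 j [-0.16  0.1   1.72 -0.    1.32 -0.73] open 0.0253
top 47 [0.5525 0.0092 0.1636] az -0.23 axis offset mm -4.8 el 1.099 [0.5577 0.0049 0.1733] [0.551  0.0023 0.137 ] rms 0.0041
scene 231 [ 0.5678 -0.0066  0.1904] az -0.861 axis offset mm 1.8 el 0.853 [ 0.5822 -0.0285  0.2225] [0.5458 0.0138 0.1583] rms 0.0038
wrist 1929 [ 0.5721 -0.0138  0.201 ] az -0.875 axis offset mm 0.9 el 0.848 [ 0.5857 -0.0285  0.2235] [0.5484 0.0156 0.1585] rms 0.0038
```

>>> step_arm(
  rows=[
    [0,0,2.7,-0.1],
    [0,0,2.7,0],
    [0,0,0,0],
    [0.02,-0.32,0,0.07],
    [0.045,-0.65,0.03,0.14],
    [0.045,-0.65,0.03,0.14],
    [0.045,-0.65,0.03,0.14],
    [0.045,-0.65,0.03,0.14],
    [0.045,-0.65,0.03,0.14],
    [0.045,-0.65,0.03,0.14],
    [0.045,-0.65,0.03,0.14],
    [0.045,-0.65,0.03,0.14],
    [0.045,-0.65,0.03,0.14],
    [0.045,-0.65,0.03,0.14],
    [0.045,-0.65,0.03,0.14],
    [0.045,-0.65,0.03,0.14],
    [0.045,-0.65,0.03,0.14],
    [0.045,-0.65,0.03,0.14],
    [0.045,-0.65,0.03,0.14],
  ],
)

```text
t: 10.45
tcp_pos: [0.5012, 0.0116, 0.2007]
eef_rot: [[0.998, 0.063, 0.003], [0.063, -0.998, -0.002], [0.003, 0.002, -1.0]]
force: [-0.3, -2.3, -0.6]
opening: 0.0255
finger_force: 1.1
```

```bash
python3 st.py
```

```text
t 10.45 p [0.5012 0.0116 0.2007] xaz 0.063 zax [ 0.003 -0.002 -1.   ] axis in tool [ 0.0455 -0.001   0.0001] r 0.0455 az -3.056 F [-0.31 -2.33 -0.55] M [-0.31  -0.094  0.061] tauF 0.104 j [-0.12 -0.01  1.94 -0.    1.2   1.39] open 0.0255
```

>>> step_arm(
  rows=[
    [0.045,-0.65,0.03,0.14],
    [0.045,-0.65,0.03,0.14],
    [0.045,-0.65,0.03,0.14],
  ],
)

```text
t: 10.75
tcp_pos: [0.5037, 0.0309, 0.1999]
eef_rot: [[0.937, -0.349, 0.002], [-0.349, -0.937, -0.002], [0.002, 0.001, -1.0]]
force: [-0.3, -1.8, -0.2]
opening: 0.0258
finger_force: 1.1
```

>>> step_arm(
  rows=[
    [0.045,-0.65,0.03,0.14],
    [0.045,-0.65,0.03,0.14],
  ],
)

```text
t: 10.95
tcp_pos: [0.5097, 0.0425, 0.1992]
eef_rot: [[0.804, -0.594, 0.001], [-0.594, -0.804, -0.002], [0.002, 0.001, -1.0]]
force: [-0.5, -2.2, 0.6]
opening: 0.0256
finger_force: 1.1
```

```bash
sed -i 's/"tauF",tau.round(3)/"tauF",tau.round(3),"tau",(tau+s["wrist_torque"][2]).round(3)/' st.py; python3 st.py
```

```text
t 10.95 p [0.5097 0.0425 0.1992] xaz -0.637 zax [ 0.001 -0.002 -1.   ] axis in tool [ 0.0456 -0.0001  0.0001] r 0.0456 az 2.508 F [-0.49 -2.23  0.65] M [-0.307  0.091  0.094] tauF 0.095 tau 0.189 j [-0.05  0.02  1.92 -0.    1.2   2.15] open 0.0256
```

>>> step_arm(
  rows=[
    [0.045,-0.65,0.03,0.14],
    [0.045,-0.65,0.03,0.14],
    [0,0,0,0],
  ],
)

```text
t: 11.25
tcp_pos: [0.5192, 0.0523, 0.1985]
eef_rot: [[0.614, -0.79, 0.002], [-0.79, -0.614, -0.0], [0.002, -0.001, -1.0]]
force: [0.0, -0.7, 0.4]
opening: 0.0253
finger_force: 0.2
```

```bash
python3 st.py
```

```text
t 11.25 p [0.5192 0.0523 0.1985] xaz -0.91 zax [ 0.002 -0.    -1.   ] axis in tool [0.0458 0.0011 0.0001] r 0.0458 az 2.208 F [ 0.04 -0.7   0.42] M [-0.06   0.067 -0.006] tauF 0.018 tau 0.012 j [-0.03  0.04  1.9  -0.    1.2   2.45] open 0.0253
```

>>> step_arm(
  rows=[
    [0,0.3,0,0],
    [0,0,-2.5,0],
    [0,0,-3,0],
    [0,0,0,-0.1496],
    [0,0,0,-0.1496],
    [0,0,0,-0.1496],
    [0,0,0,-0.1496],
    [0,0,0,-0.1496],
    [0,0,0,-0.1496],
    [0,0,0,-0.1496],
    [0,0,0,-0.1496],
    [0,0,0,-0.1496],
    [0,0,0,-0.1496],
    [0,0,0,-0.1496],
    [0,0,0,-0.1496],
  ],
)

```text
t: 12.75
tcp_pos: [0.5155, 0.0503, 0.2523]
eef_rot: [[0.627, 0.779, 0.0], [0.779, -0.627, 0.0], [0.0, 0.0, -1.0]]
force: [0.0, 0.0, 0.7]
opening: 0.0252
finger_force: 0.0
```

>>> step_arm(
  rows=[
    [0,0,0,-0.1496],
    [0,0,0,-0.1496],
    [0,0,0,-0.1496],
    [0,0,0,-0.1496],
    [0,0,0,-0.1496],
    [0,0,0,-0.1496],
    [0,0,0,-0.1496],
    [0,0,0,-0.1496],
    [0,0,0,-0.1496],
    [0,0,0,0],
  ],
)

```text
t: 13.75
tcp_pos: [0.5156, 0.0503, 0.2523]
eef_rot: [[-0.614, 0.789, 0.0], [0.789, 0.614, 0.0], [-0.0, 0.0, -1.0]]
force: [-0.1, 1.5, 0.0]
opening: 0.0251
finger_force: 0.0
```

```bash
python3 - <<'E'
from lev import *
st(); lev(("scene","wrist"))
c=cap("scene"); im=c['image'][150:300,220:360]; cv2.imwrite("pics/s2.png",cv2.resize(im,None,fx=5,fy=4,interpolation=cv2.INTER_CUBIC)[...,::-1])
E
```

```text
t 13.75 p [0.5156 0.0503 0.2523] xaz 2.232 zax [ 0.  0. -1.] axis in tool [-0.0465  0.003   0.    ] r 0.0466 az 2.297 F [-0.13  1.55  0.04] M [ 0.001 -0.012  0.039] tauF -0.043 tau -0.005 j [-0.04 -0.02  1.86  0.    1.3  -0.7 ] open 0.0251
scene 161 [0.5241 0.046  0.1861] az 2.3 axis offset mm -3.6 el 0.845 [0.5067 0.0643 0.2154] [0.5473 0.0215 0.1509] rms 0.0032
wrist 947 [0.5199 0.0472 0.1952] az 2.262 axis offset mm 0.3 el 0.823 [0.5053 0.0623 0.2164] [0.5447 0.0193 0.1538] rms 0.0038
```

View pics/s2.png

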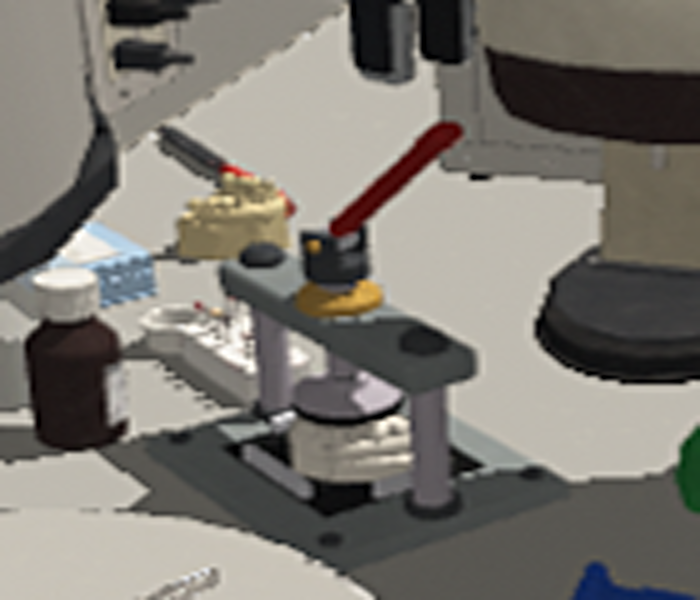

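The picture shows the pad (350, 395 in the crop) just above the white model, with the lever raised and pointing right, up to (450, 130). I'll keep turning in short calls and watch the force.

>>> step_arm(
  rows=[
    [0,0,2.7,-0.06],
    [0,0,2.8,0],
    [0,0,0,0],
    [-0.02,0.32,0,0.07],
    [-0.045,0.65,0.03,0.14],
    [-0.045,0.65,0.03,0.14],
    [-0.045,0.65,0.03,0.14],
  ],
)

```text
t: 14.6
tcp_pos: [0.5353, 0.0606, 0.1966]
eef_rot: [[-0.222, 0.975, -0.002], [0.975, 0.222, -0.001], [-0.0, -0.002, -1.0]]
force: [-2.1, 0.4, -1.8]
opening: 0.0258
finger_force: 1.1
```

>>> step_arm(
  rows=[
    [-0.045,0.65,0.03,0.14],
    [-0.045,0.65,0.03,0.14],
  ],
)

```text
t: 14.8
tcp_pos: [0.5478, 0.0621, 0.1961]
eef_rot: [[0.056, 0.998, -0.004], [0.998, -0.056, 0.0], [-0.0, -0.004, -1.0]]
force: [-4.6, 1.2, 0.6]
opening: 0.026
finger_force: 2.1
```

```bash
python3 st.py
```

```text
t 14.8 p [0.5478 0.0621 0.1961] xaz 1.515 zax [-0.004  0.    -1.   ] axis in tool [-0.0466  0.0013 -0.    ] r 0.0466 az 1.543 F [-4.56  1.23  0.57] M [0.053 0.604 0.058] tauF 0.214 tau 0.272 j [-0.01  0.11  1.83  0.    1.2   0.04] open 0.026
```

>>> step_arm(
  rows=[
    [0,0,0,0],
  ],
)

```text
t: 14.9
tcp_pos: [0.5486, 0.0622, 0.1961]
eef_rot: [[0.05, 0.999, -0.002], [0.999, -0.05, 0.001], [0.001, -0.002, -1.0]]
force: [-2.2, 1.2, 1.3]
opening: 0.0254
finger_force: 1.1
```

```bash
python3 st.py
```

```text
t 14.9 p [0.5486 0.0622 0.1961] xaz 1.521 zax [-0.002  0.001 -1.   ] axis in tool [-0.0467  0.0003 -0.    ] r 0.0468 az 1.526 F [-2.19  1.25  1.34] M [0.203 0.351 0.014] tauF 0.105 tau 0.118 j [-0.01  0.11  1.83  0.    1.2   0.04] open 0.0254
```

>>> step_arm(
  rows=[
    [-0.01,0.28,0.01,0.06],
    [-0.01,0.28,0.01,0.06],
  ],
)

```text
t: 15.1
tcp_pos: [0.553, 0.0617, 0.1959]
eef_rot: [[0.168, 0.986, -0.003], [0.986, -0.168, 0.001], [0.0, -0.003, -1.0]]
force: [-5.5, 1.2, 2.4]
opening: 0.0257
finger_force: 2.6
```

```bash
python3 st.py
```

```text
t 15.1 p [0.553  0.0617 0.1959] xaz 1.402 zax [-0.003  0.001 -1.   ] axis in tool [-0.0467  0.0013 -0.    ] r 0.0467 az 1.43 F [-5.46  1.17  2.44] M [0.238 0.748 0.047] tauF 0.26 tau 0.308 j [-0.02  0.12  1.82  0.    1.2   0.15] open 0.0257
```

>>> step_arm(
  rows=[
    [-0.01,0.23,0.01,0.05],
    [-0.01,0.23,0.01,0.05],
  ],
)

```text
t: 15.3
tcp_pos: [0.5573, 0.0609, 0.1958]
eef_rot: [[0.266, 0.964, -0.004], [0.964, -0.266, 0.001], [0.0, -0.004, -1.0]]
force: [-5.9, 1.7, 3.1]
opening: 0.0258
finger_force: 3.0
```

```bash
python3 st.py
```

```text
t 15.3 p [0.5573 0.0609 0.1958] xaz 1.302 zax [-0.004  0.001 -1.   ] axis in tool [-0.0467  0.0017 -0.    ] r 0.0467 az 1.338 F [-5.95  1.67  3.13] M [0.315 0.992 0.03 ] tauF 0.288 tau 0.319 j [-0.02  0.13  1.81  0.    1.21  0.25] open 0.0258
```

>>> step_arm(
  rows=[
    [-0.01,0.23,0.01,0.05],
    [-0.01,0.23,0.01,0.05],
  ],
)

```text
t: 15.5
tcp_pos: [0.5614, 0.0597, 0.1957]
eef_rot: [[0.36, 0.933, -0.004], [0.933, -0.36, 0.002], [0.0, -0.005, -1.0]]
force: [-6.5, 2.9, 2.7]
opening: 0.0251
finger_force: 3.4
```

```bash
python3 st.py
```

```text
t 15.5 p [0.5614 0.0597 0.1957] xaz 1.202 zax [-0.004  0.002 -1.   ] axis in tool [-0.0466  0.002  -0.    ] r 0.0467 az 1.245 F [-6.55  2.87  2.73] M [0.441 0.948 0.089] tauF 0.332 tau 0.421 j [-0.02  0.14  1.8   0.    1.21  0.35] open 0.0251
```

>>> step_arm(
  rows=[
    [-0.01,0.23,0.01,0.05],
  ],
)

```text
t: 15.6
tcp_pos: [0.5635, 0.0589, 0.1956]
eef_rot: [[0.407, 0.914, -0.004], [0.914, -0.407, 0.002], [0.0, -0.005, -1.0]]
force: [-5.7, 3.0, 4.2]
opening: 0.0254
finger_force: 3.6
```

```bash
python3 st.py; python3 st.py
```

```text
t 15.6 p [0.5635 0.0589 0.1956] xaz 1.152 zax [-0.004  0.002 -1.   ] axis in tool [-0.0466  0.0021 -0.    ] r 0.0466 az 1.198 F [-5.72  2.95  4.17] M [0.51  0.941 0.085] tauF 0.298 tau 0.383 j [-0.02  0.14  1.8   0.    1.21  0.4 ] open 0.0254
t 15.6 p [0.5635 0.0589 0.1956] xaz 1.152 zax [-0.004  0.002 -1.   ] axis in tool [-0.0466  0.0021 -0.    ] r 0.0466 az 1.198 F [-5.72  2.95  4.17] M [0.51  0.941 0.085] tauF 0.298 tau 0.383 j [-0.02  0.14  1.8   0.    1.21  0.4 ] open 0.0254
```

>>> step_arm(
  rows=[
    [0,0,0,0],
  ],
)

```text
t: 15.7
tcp_pos: [0.5638, 0.0589, 0.1956]
eef_rot: [[0.406, 0.914, -0.004], [0.914, -0.406, 0.002], [0.001, -0.005, -1.0]]
force: [-5.9, 2.5, 3.5]
opening: 0.0251
finger_force: 3.1
```

```bash
python3 st.py
```

```text
t 15.7 p [0.5638 0.0589 0.1956] xaz 1.153 zax [-0.004  0.002 -1.   ] axis in tool [-0.0467  0.0018 -0.    ] r 0.0467 az 1.192 F [-5.93  2.46  3.54] M [0.525 0.852 0.08 ] tauF 0.3 tau 0.38 j [-0.02  0.14  1.79  0.    1.21  0.4 ] open 0.0251
```

>>> step_arm(
  rows=[
    [-0.005,0.14,0,0.03],
    [0,0,0,0],
  ],
)

```text
t: 15.9
tcp_pos: [0.5648, 0.0584, 0.1956]
eef_rot: [[0.432, 0.902, -0.004], [0.902, -0.432, 0.003], [0.0, -0.005, -1.0]]
force: [-6.4, 4.0, 4.4]
opening: 0.0256
finger_force: 3.4
```

```bash
python3 - <<'E'
from lev import *
s=st(); print(s['finger_force']); lev(("scene","wrist","wrist"))
s=st(); print(s['finger_force'])
E
```

```text
t 15.9 p [0.5648 0.0584 0.1956] xaz 1.124 zax [-0.004  0.003 -1.   ] axis in tool [-0.0466  0.0021 -0.    ] r 0.0467 az 1.168 F [-6.41  3.99  4.41] M [0.465 0.924 0.074] tauF 0.348 tau 0.422 j [-0.02  0.15  1.79  0.    1.21  0.42] open 0.0256
3.4138002432882786
scene 114 [0.5577 0.0551 0.1858] az 1.285 axis offset mm 0.4 el 0.855 [0.5646 0.0779 0.2111] [0.5456 0.022  0.1465] rms 0.0036
wrist 1785 [0.562  0.0646 0.2033] az 1.307 axis offset mm -2.1 el 0.791 [0.5631 0.0759 0.2143] [0.553  0.03   0.1658] rms 0.0045
wrist 1784 [0.562  0.0647 0.2034] az 1.309 axis offset mm -2.3 el 0.791 [0.5646 0.0757 0.2143] [0.5547 0.0296 0.1654] rms 0.0045
t 16.05 p [0.5648 0.0584 0.1956] xaz 1.124 zax [-0.004  0.003 -1.   ] axis in tool [-0.0466  0.0021 -0.    ] r 0.0467 az 1.168 F [-5.74  3.02  3.69] M [0.496 0.924 0.092] tauF 0.302 tau 0.394 j [-0.02  0.15  1.79  0.    1.21  0.42] open 0.0256
3.37839312851429
```

>>> step_arm(
  rows=[
    [0,-0.4,0,0],
    [0,0,-1,0],
    [0,0,-2.5,0],
    [0,0,-2,0],
    [0,0,0,0],
  ],
)

```text
t: 16.55
tcp_pos: [0.5664, 0.0585, 0.2552]
eef_rot: [[0.434, 0.901, 0.011], [0.901, -0.434, -0.001], [0.004, 0.01, -1.0]]
force: [0.9, -0.4, 0.4]
opening: 0.0256
finger_force: 0.0
```

>>> step_arm(
  rows=[
    [1.5,-0.4,0,-0.14],
    [0,0,0,0],
    [0,0,0,0],
    [0,0,0,0],
    [0,0,0,0],
  ],
  claw=1,
)

```text
t: 17.05
tcp_pos: [0.5657, 0.0736, 0.2492]
eef_rot: [[0.306, 0.952, -0.001], [0.952, -0.306, -0.0], [-0.0, -0.001, -1.0]]
force: [-0.2, -0.2, 0.2]
opening: 0.0002
finger_force: 0.0
```

```bash
python3 - <<'E'
from lev import *
st(); lev(("scene","wrist"))
c=cap("wrist"); cv2.imwrite("pics/w3.png",c['image'][...,::-1])
E
```

```text
t 17.05 p [0.5657 0.0736 0.2492] xaz 1.26 zax [-0.001 -0.    -1.   ] axis in tool [-0.0612 -0.0004  0.    ] r 0.0612 az 1.252 F [-0.24 -0.16  0.17] M [ 0.015 -0.038 -0.017] tauF 0.011 tau -0.005 j [ 0.01  0.1   1.74 -0.    1.3   0.32] open 0.0002
scene 133 [0.5567 0.0541 0.1846] az 1.292 axis offset mm 0.8 el 0.852 [0.5574 0.0789 0.2126] [0.5538 0.0094 0.1486] rms 0.0038
wrist 145 [0.5648 0.0765 0.2109] az 2.837 axis offset mm -63.7 el 0.048 [0.5576 0.0773 0.2108] [0.5707 0.0723 0.209 ] rms 0.0013
```

View pics/w3.png

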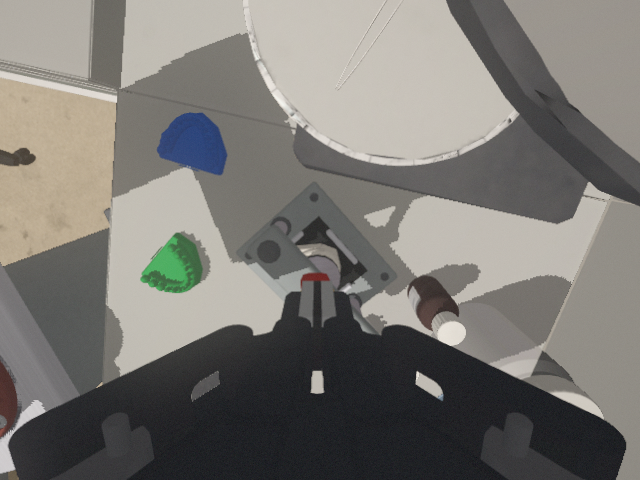

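The lever tip shows at (315, 278), centred under the closed fist. Now I'll press down.

>>> step_arm(
  rows=[
    [0,0,1,0],
    [0,0,0.8,0],
    [0,0,0.5,0],
    [0,0,0.5,0],
    [0,0,0.5,0],
    [0,0,0.5,0],
  ],
)

```text
t: 17.8
tcp_pos: [0.5699, 0.0787, 0.2171]
eef_rot: [[0.305, 0.952, 0.011], [0.952, -0.305, 0.01], [0.013, 0.008, -1.0]]
force: [1.5, 10.3, 14.4]
opening: -0.0
finger_force: 6.9
```

```bash
python3 - <<'E'
from lev import *
st(); lev(("scene",))
E
```

```text
t 17.8 p [0.5699 0.0787 0.2171] xaz 1.261 zax [ 0.011  0.01  -1.   ] axis in tool [-0.0673 -0.003  -0.0009] r 0.0674 az 1.217 F [ 1.53 10.27 14.37] M [ 1.938 -0.165  0.019] tauF 0.143 tau 0.163 j [0.01 0.13 1.77 0.01 1.23 0.32] open -0.0
scene 94 [0.5603 0.0683 0.1827] az 1.255 axis offset mm 3.3 el 0.695 [0.5717 0.0862 0.2016] [0.5443 0.0278 0.1489] rms 0.004
```

>>> step_arm(
  rows=[
    [0.3,0,0.5,0],
    [0.25,0,0.5,0],
    [0.2,0,0.5,0],
    [0.15,0,0.5,0],
    [0.1,0,0.5,0],
  ],
)

```text
t: 18.35
tcp_pos: [0.5698, 0.084, 0.1871]
eef_rot: [[0.305, 0.952, 0.002], [0.952, -0.305, 0.001], [0.001, 0.002, -1.0]]
force: [2.1, 0.5, 4.8]
opening: 0.0
finger_force: 2.0
```

```bash
python3 - <<'E'
from lev import *
st(); lev(("scene",))
E
```

```text
t 18.35 p [0.5698 0.084  0.1871] xaz 1.261 zax [ 0.002  0.001 -1.   ] axis in tool [-0.0723 -0.0013 -0.0001] r 0.0724 az 1.243 F [2.13 0.48 4.82] M [ 0.254 -0.188  0.07 ] tauF -0.135 tau -0.064 j [0.02 0.17 1.78 0.   1.19 0.33] open 0.0
scene 71 [0.5642 0.0859 0.1683] az 1.201 axis offset mm 8.9 el 0.273 [0.5685 0.1027 0.1731] [0.548  0.042  0.1557] rms 0.0048
```

>>> step_arm(
  rows=[
    [0.05,0,0.5,0],
    [0.05,0,0.5,0],
    [0,0,0.4,0],
    [0,0,0.3,0],
    [0,0,0.2,0],
    [0,0,0,0],
  ],
)

```text
t: 19.0
tcp_pos: [0.5688, 0.0843, 0.167]
eef_rot: [[0.305, 0.952, -0.001], [0.952, -0.305, -0.001], [-0.001, -0.001, -1.0]]
force: [0.2, 1.0, 1.7]
opening: -0.0001
finger_force: 0.9
```

```bash
python3 st.py
```

```text
t 19.0 p [0.5688 0.0843 0.167 ] xaz 1.261 zax [-0.001 -0.001 -1.   ] axis in tool [-0.0723 -0.0002  0.0001] r 0.0723 az 1.258 F [0.16 1.01 1.72] M [ 0.216 -0.128  0.01 ] tauF 0.011 tau 0.021 j [ 0.03  0.19  1.8  -0.    1.15  0.34] open -0.0001
```

Not at the stop yet, so I'll press on gently.

>>> step_arm(
  rows=[
    [0,0,0.2,0],
    [0,0,0.1,0],
    [0,0,0,0],
  ],
)

```text
t: 19.3
tcp_pos: [0.5689, 0.0845, 0.1644]
eef_rot: [[0.305, 0.952, -0.001], [0.952, -0.305, -0.0], [-0.0, -0.001, -1.0]]
force: [1.0, 2.0, 3.4]
opening: 0.0002
finger_force: 1.3
```

>>> step_arm(
  rows=[
    [0,0,0.15,0],
    [0,0,0,0],
  ],
)

```text
t: 19.5
tcp_pos: [0.569, 0.0846, 0.163]
eef_rot: [[0.305, 0.952, -0.0], [0.952, -0.305, 0.0], [-0.0, -0.0, -1.0]]
force: [-0.3, 2.0, 2.9]
opening: -0.0002
finger_force: 1.4
```

>>> step_arm(
  rows=[
    [0,0,0.15,0],
    [0,0,0.1,0],
    [0,0,0,0],
  ],
)

```text
t: 19.8
tcp_pos: [0.5693, 0.0848, 0.1612]
eef_rot: [[0.305, 0.952, -0.0], [0.952, -0.305, 0.0], [0.0, -0.0, -1.0]]
force: [-1.2, 2.6, 5.9]
opening: 0.0004
finger_force: 2.9
```

```bash
python3 - <<'E'
from lev import *
st(); lev(("scene",))
c=cap("scene"); im=c['image'][150:300,220:360]; cv2.imwrite("pics/s4.png",cv2.resize(im,None,fx=5,fy=4,interpolation=cv2.INTER_CUBIC)[...,::-1])
E
```

```text
t 19.8 p [0.5693 0.0848 0.1612] xaz 1.261 zax [-0.  0. -1.] axis in tool [-0.0729 -0.0006 -0.    ] r 0.0729 az 1.253 F [-1.18  2.58  5.86] M [0.543 0.165 0.058] tauF 0.14 tau 0.198 j [0.03 0.2  1.8  0.   1.14 0.34] open 0.0004
scene 68 [0.568  0.0981 0.1472] az 0.884 axis offset mm 35.7 el -0.551 [0.5763 0.1033 0.14  ] [0.5528 0.0817 0.1718] rms 0.006
```

View pics/s4.png

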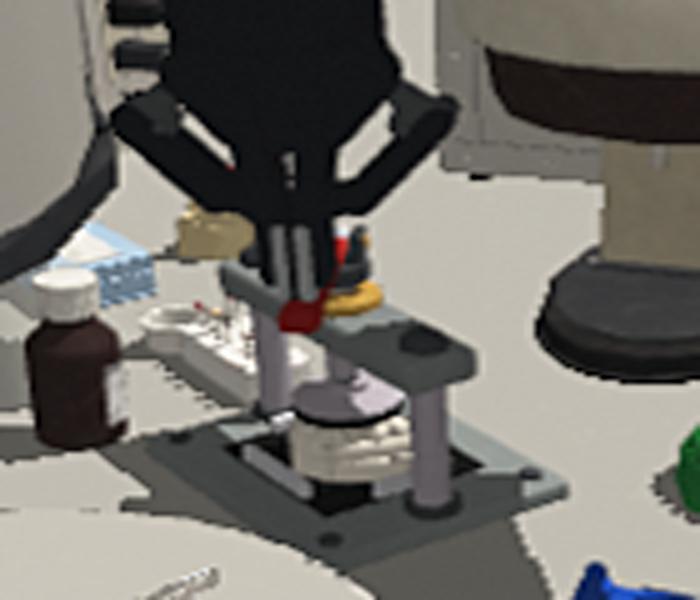

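The crop shows the lever nearly flat under the fist, with its tip at (300, 317). I'll press further until the stop is felt.

>>> step_arm(
  rows=[
    [0,0,0.1,0],
    [0,0,0.1,0],
    [0,0,0,0],
  ],
)

```text
t: 20.2
tcp_pos: [0.5697, 0.0849, 0.1606]
eef_rot: [[0.305, 0.952, 0.001], [0.952, -0.305, 0.001], [0.001, 0.001, -1.0]]
force: [-3.6, 3.3, 11.1]
opening: 0.0002
finger_force: 5.4
```

>>> step_arm(
  rows=[
    [0,0,0.1,0],
    [0,0,0.1,0],
    [0,0,0,0],
  ],
)

```text
t: 20.5
tcp_pos: [0.5702, 0.085, 0.16]
eef_rot: [[0.305, 0.952, 0.002], [0.952, -0.305, 0.001], [0.001, 0.002, -1.0]]
force: [-4.7, 2.5, 15.5]
opening: 0.0002
finger_force: 7.8
```

>>> step_arm(
  rows=[
    [0,0,0.15,0],
    [0,0,0.15,0],
    [0,0,0,0],
  ],
)

```text
t: 20.8
tcp_pos: [0.5712, 0.0851, 0.1591]
eef_rot: [[0.305, 0.952, 0.004], [0.952, -0.305, 0.001], [0.002, 0.004, -1.0]]
force: [-6.0, 3.1, 22.5]
opening: -0.0001
finger_force: 11.2
```

>>> step_arm(
  rows=[
    [0,0,-0.7,0],
    [0,0,-1,0],
    [0,0,-3,0],
    [0,0,-4,0],
    [-3,0,-4,0],
    [-4,0,-2,0],
    [-4,0,0,0],
    [-4,0,0,0],
    [0,0,0,0],
  ],
)

```text
t: 21.7
tcp_pos: [0.5215, -0.0626, 0.2997]
eef_rot: [[0.31, 0.951, -0.003], [0.951, -0.31, -0.003], [-0.004, -0.002, -1.0]]
force: [0.7, 0.2, 0.0]
opening: -0.0003
finger_force: 0.0
```

```bash
python3 - <<'E'
from lev import *
st(); lev(("scene","top","wrist"))
c=cap("scene"); im=c['image'][150:300,220:360]; cv2.imwrite("pics/s5.png",cv2.resize(im,None,fx=5,fy=4,interpolation=cv2.INTER_CUBIC)[...,::-1])
E
```

```text
t 21.7 p [ 0.5215 -0.0626  0.2997] xaz 1.256 zax [-0.003 -0.003 -1.   ] axis in tool [ 0.082  -0.0005 -0.0003] r 0.082 az -1.88 F [0.69 0.16 0.04] M [ 0.028 -0.058 -0.032] tauF 0.05 tau 0.018 j [-0.25 -0.04  1.78 -0.    1.4   0.06] open -0.0003
scene 161 [0.5625 0.0746 0.1464] az 1.267 axis offset mm 2.4 el -0.029 [0.5745 0.1054 0.1429] [0.5443 0.0264 0.1462] rms 0.0043
top 277 [0.561  0.0651 0.1461] az 1.274 axis offset mm 0.7 el 0.01 [0.5753 0.1046 0.1426] [0.5509 0.0218 0.1455] rms 0.0036
wrist 1721 [0.5608 0.064  0.146 ] az 1.288 axis offset mm -0.2 el 0.005 [0.5724 0.1061 0.1448] [0.5533 0.0214 0.1458] rms 0.0035
```

View pics/s5.png

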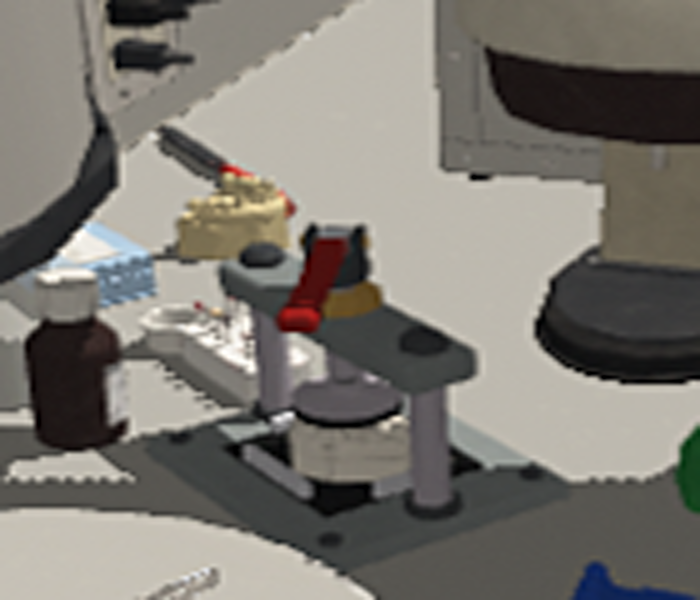

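The lever lies flat (elevation about 0, direction unchanged at 1.28 rad), the pad sits on the model, and the arm is clear. Handing in.

```bash
python3 -c "
from rig import order; print(order.hand_in())"
```

```text
the job is handed in; nothing more can be done
None
```

I turned the screw to about 0.4 N m by the wrist readings (within the snug range) and folded the lever flat. I then moved the arm clear and handed the job in at about 22 s; no verdict came back.

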